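# Push the cellar jars back into the row

### The job

Two of the four preserve jars on the shelf plank have been left standing forward of the row. With the fingers, gently push each of them back along the plank until it touches the wooden batten and stands centred on its empty cork disc, in line with the other two. Only push: do not lift, carry or tip any jar, and leave the two jars already in the row, the tin and the brush where they are.

Things in the scene. Friction and masses are not known exactly. Their poses are not given: they have to be found in the camera images.
- board: whitewashed wooden shelf plank lying on the bench, fixed: 240 mm deep (x), 470 mm wide (y), upper surface 18 mm above the bench; origin at the centre of its underside. Its x axis points away from the robot, square to the stop batten, a bar 18 mm thick that stands 30 mm above the plank along the whole far side, its front face at x = +101 mm. In front of the batten lie four cork discs in a row, 110 mm apart, centres at x = +65 mm, y = -165, -55, +55, +165 mm.
- jar_a: closed glass jar of yellow fruit with a flat dark metal lid; upright cylinder 70 mm in diameter, 85 mm tall (straight wall up to 58 mm, lid 62 mm in diameter), 0.25 to 0.5 kg, bottom-heavy, free to slide; origin at the centre of its underside, z up, its yaw is arbitrary. One of the two jars left standing forward of the row, 65 to 110 mm short of its disc and up to 16 mm to one side; its disc is disc_a, the empty one behind it, towards the batten.
- disc_a: thin cork disc 72 mm in diameter set into the plank 36 mm (centre) in front of the batten's front face; fixed, 1 mm, no obstacle; origin at its centre on the plank's upper surface, x points straight at the batten, square to it. The empty place of jar_a.
- jar_b: closed glass jar of yellow fruit with a flat dark metal lid; upright cylinder 70 mm in diameter, 85 mm tall (straight wall up to 58 mm, lid 62 mm in diameter), 0.25 to 0.5 kg, bottom-heavy, free to slide; origin at the centre of its underside, z up, its yaw is arbitrary. One of the two jars left standing forward of the row, 65 to 110 mm short of its disc and up to 16 mm to one side; its disc is disc_b, the empty one behind it, towards the batten.
- disc_b: thin cork disc 72 mm in diameter set into the plank 36 mm (centre) in front of the batten's front face; fixed, 1 mm, no obstacle; origin at its centre on the plank's upper surface, x points straight at the batten, square to it. The empty place of jar_b.
- jar_c: closed glass jar of yellow fruit with a flat dark metal lid; upright cylinder 70 mm in diameter, 85 mm tall (straight wall up to 58 mm, lid 62 mm in diameter), 0.25 to 0.5 kg, bottom-heavy, free to slide; origin at the centre of its underside, z up, its yaw is arbitrary. One of the two jars already in the row, against the batten on disc_c; leave it alone.
- disc_c: thin cork disc 72 mm in diameter set into the plank 36 mm (centre) in front of the batten's front face; fixed, 1 mm, no obstacle; origin at its centre on the plank's upper surface, x points straight at the batten, square to it. Lies under jar_c.
- jar_d: closed glass jar of yellow fruit with a flat dark metal lid; upright cylinder 70 mm in diameter, 85 mm tall (straight wall up to 58 mm, lid 62 mm in diameter), 0.25 to 0.5 kg, bottom-heavy, free to slide; origin at the centre of its underside, z up, its yaw is arbitrary. One of the two jars already in the row, against the batten on disc_d; leave it alone.
- disc_d: thin cork disc 72 mm in diameter set into the plank 36 mm (centre) in front of the batten's front face; fixed, 1 mm, no obstacle; origin at its centre on the plank's upper surface, x points straight at the batten, square to it. Lies under jar_d.
- tin: closed round metal tin, 62 mm in diameter, 65 mm tall, loose on the bench to the left of the plank; leave it alone. Origin at the centre of its underside.
- brush: wooden hand brush lying bristles down on the bench to the right of the plank, 150 mm (x) by 45 mm, 34 mm tall, loose; leave it alone. Origin at the centre of its underside.

How it is judged:
By the outcome, as a careful person would: the job done as asked, in the order asked, and still so for the second after the job is handed in, with the robot touching nothing.
It also fails if it takes over 48 s, if anything falls off the work surface, if the arm or the gripper's body presses on something with over 40 N, if the wrist force passes 120 N, or if a joint passes its speed limit or range.

### The arm

A 7-joint arm with a two-finger parallel gripper is mounted at the origin on the work surface. World frame = base frame: x ahead of the robot, y to its left, z up, the work surface at z = 0. Lengths are in m, angles in rad, forces in N, time in s.
With the tool pointing down it reaches from about 0.4 to 0.85 m from the base axis. Payload 10.4 kg.
Tool frame: the origin (TCP) lies between the finger pads; the fingertips stand 17 mm ahead of it and the grasp point (between the pads) lies 2 mm behind it; z points along the fingers, y is the direction in which the jaws open and shut (so a half turn about z gives the same grasp; the last joint's range is limited). The gripper opens to 85 mm and grips with 20 to 120 N. Pads are 22 mm wide; open, the fingers measure 114 mm over their backs; the gripper's body (76 mm by 85 mm) begins 54 mm behind the grasp point. The pads swing forward as they close: fully open they stand 13 mm farther back than shut.
Start: joints at [-1.294, 0.332, -0.065, 1.46, 0.022, 1.35, -0.088], TCP at [0.185, 0.597, 0.248] pointing down, gripper open.
Joint ranges: [-2.6, 2.6], [-0.5, 2.12], [-1.47, 1.34], [0.16, 2.42], [-1.27, 4.41], [0.06, 2.06], [-2.6, 2.6]. Speed limits (rad/s): [2.22, 2.22, 2.79, 2.79, 3.14, 3.14, 3.14].

### API

Orientations are given as a unit quaternion [x, y, z, w].
In Python, from workcell import manip gives the robot as it stands.
- The arm moves only by the tool jog_arm, never from a script. Its argument "steps" is one flat list of numbers, 5 for each row, row after row: the finger opening in m, from 0 to 0.0854, then the shift along the tool's x, y, z in m, then the turn about the tool's z in rad. In form: [gripper, x, y, z, twist, gripper, x, y, z, twist, ...]. A call has exactly 10 rows; each row is the pose to reach, as a shift and turn from the pose commanded when the call began, along the tool's axes at that moment; what a row does not reach only later rows make up. A row lasts 1/10 s, in which the tool goes at most 50 mm and 8.59 degrees, less where a joint would pass 70% of its speed; a pose out of reach is approached as far as the arm can. A call with a gripper value outside its range is refused whole. The fingers move at their own pace and stop on an object; "grip_force" is the grip in N (left out, the last holds). Time passes only in rows, so rows that repeat a pose let the fingers close, or fill a call up. It gives the time, the measured TCP pose, the force and the opening at its end, in the units of the state.
- manip.get_obs(): the state, without advancing time (a new reading comes with each control period).
- manip.camera(name): name is "side" or "top"; returns (picture, depth): 480x640x3 uint8, red, green, blue; 480x640 float32, m along the optical axis (not along the pixel's ray), 0 where there is no reading.
- manip.calibration(name): a dict with "mtx" (3x3 intrinsics, pixels), "world_to_cam" (4x4, takes a point from world to camera coordinates). Camera axes: x right, y down, z forward; pixel columns grow to the right and rows downward; lengths in m; the calibration is good to about 2 mm. A picture is of the moment at which its call begins. calibration takes no time and is no camera call.
- manip.hand_in(): hands the job in, once; it reports no verdict.
The state is a dict: "clock": time; "joint_pos": joint angles; "joint_velocities": joint speeds; "tau": joint torques, N m; "position": TCP position; "ee_rot": TCP orientation; "ft_force": force on the tool from outside, world axes, zero at the start; "torque": the same for the moment, N m; "grip_width": opening from 0.0 (shut) to 1.0 (fully open).
Only numpy, scipy, OpenCV 4.12 (cv2) and the standard library are available. Lean on these libraries where they do the work, as an engineer would, in place of code of your own. Each camera call takes 0.05 s, during which the arm holds its last target.

## Working session

There is one attempt and no reset: what is moved stays moved. The work goes in short steps, Python scripts to look and compute and a tool call to move; the robot and the scene stay as the last step left them, time stands still between calls to the robot, and variables do not carry over. Pictures are saved under pics/ and viewed, and the job is handed in when it is done.

Besides the shell and the picture viewer there is one more tool, called in YAML: its name, and indented under it one key for each argument. jog_arm: Moves the arm, as the interface text tells. Its arguments: {"type":"object","properties":{"steps":{"type":"array"},"grip_force":{"type":"number"}},"required":["steps"]}

```bash
mkdir -p pics; ls; python3 - <<'E'
from workcell import manip
import cv2,numpy as np
o=manip.get_obs();print({k:np.round(v,3).tolist() for k,v in o.items()})
for n in("top","side"):
    im,d=manip.camera(n);cv2.imwrite(f"pics/{n}0.png",im[:,:,::-1]);np.savez(f"{n}0.npz",im=im,d=d)
    c=manip.calibration(n);print(n,np.round(c["mtx"],1).tolist(),np.round(c["world_to_cam"],4).tolist())
E
```

```text
pics
{'clock': 0.0, 'joint_pos': [-1.294, 0.333, -0.065, 1.461, 0.022, 1.35, -0.088], 'joint_velocities': [0.003, 0.0, -0.002, -0.001, -0.001, -0.003, -0.001], 'tau': [0.0, -62.547, 0.049, -39.16, 0.016, 0.01, 0.0], 'position': [0.184, 0.597, 0.247], 'ee_rot': [0.149, 0.989, -0.001, -0.0], 'ft_force': [0.467, -0.566, -0.162], 'torque': [-0.008, -0.026, -0.028], 'grip_width': 1.002}
top [[467.0, 0.0, 312.5], [0.0, 467.0, 240.1], [0.0, 0.0, 1.0]] [[-0.0216, -0.999, 0.038, 0.0117], [-0.9931, 0.0171, -0.1158, 0.5879], [0.115, -0.0402, -0.9925, 0.7954], [0.0, 0.0, 0.0, 1.0]]
side [[443.7, 0.0, 315.9], [0.0, 443.7, 235.2], [0.0, 0.0, 1.0]] [[0.9761, -0.2172, 0.0104, -0.6026], [-0.1308, -0.6248, -0.7697, 0.1437], [0.1737, 0.75, -0.6383, 0.9279], [0.0, 0.0, 0.0, 1.0]]
```

View pics/top0.png

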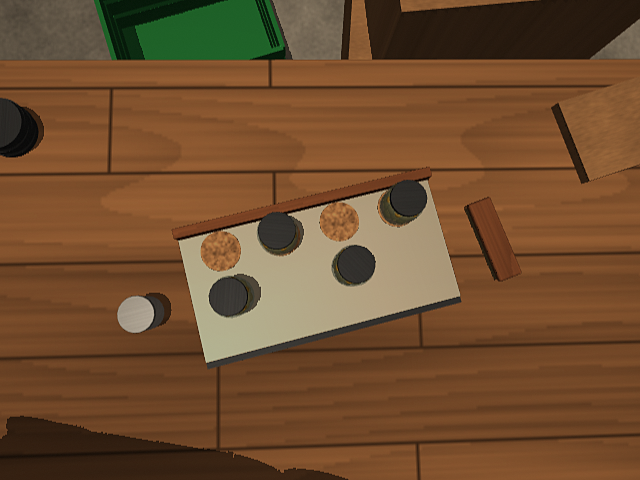

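View pics/side0.png

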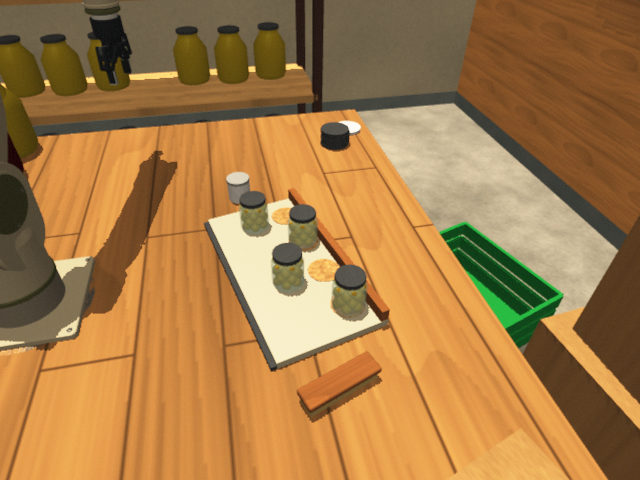

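```bash
cat > h.py <<'E'
import cv2,numpy as np
from workcell import manip
def ray(n,uv,z):
    c=manip.calibration(n);K=c["mtx"];T=c["world_to_cam"];R=T[:3,:3];t=T[:3,3]
    uv=np.atleast_2d(uv).astype(float)
    d=(np.c_[uv,np.ones(len(uv))]@np.linalg.inv(K).T)@R;o=-R.T@t
    return o+d*((z-o[2])/d[:,2])[:,None]
def proj(n,P):
    c=manip.calibration(n);q=np.atleast_2d(P)@c["world_to_cam"][:3,:3].T+c["world_to_cam"][:3,3];q=q@c["mtx"].T
    return q[:,:2]/q[:,2:]
def blobs(mask,lo,hi):
    cs,_=cv2.findContours(mask.astype(np.uint8),cv2.RETR_EXTERNAL,cv2.CHAIN_APPROX_NONE)
    return [c[:,0] for c in cs if lo<cv2.contourArea(c)<hi]
def circ(n,c,z):
    P=ray(n,c,z)[:,:2]
    (x,y),(a,b),_=cv2.fitEllipse(P.astype(np.float32)*1000)
    return x,y,a,b
E
python3 - <<'E'
from h import *
f=np.load("top0.npz");im=f["im"];d=f["d"];hsv=cv2.cvtColor(im,cv2.COLOR_RGB2HSV)
print("samples",[hsv[v,u].tolist() for u,v in[(354,265),(230,296),(220,251),(278,232),(300,290),(300,203),(380,270),(360,287)]])
# lids by height from depth
c=manip.calibration("top");T=c["world_to_cam"];K=c["mtx"]
v,u=np.mgrid[:480,:640];C=np.stack([(u-K[0,2])/K[0,0]*d,(v-K[1,2])/K[1,1]*d,d],-1);W=(C-T[:3,3])@T[:3,:3]
for u_,v_ in[(354,265),(230,296),(278,232),(405,199),(220,251),(300,290),(300,203),(137,314)]: print((u_,v_),W[v_,u_].round(4))
reg=np.zeros(d.shape,bool);reg[150:380,100:480]=1
lid=reg&(hsv[...,2]<75)&(hsv[...,1]<110)&(W[...,2]>.09)
for b in blobs(lid,300,5000): print("lid",b.mean(0).round(1),np.round(circ("top",b,.103),1))
cork=reg&(hsv[...,0]<20)&(hsv[...,1]>90)&(W[...,2]<.03)&(W[...,2]>.01)
cv2.imwrite("pics/m0.png",np.hstack([lid,cork])[150:380].astype(np.uint8)[:,::1]*255) if 0 else None
for b in blobs(cork,300,5000): print("cork",b.mean(0).round(1),np.round(circ("top",b,.019),1))
pl=reg&(hsv[...,1]<80)&(hsv[...,2]>120)&(W[...,2]<.03)&(W[...,2]>.01)
b=max(blobs(pl,1000,1e6),key=len)
r=cv2.minAreaRect((ray("top",b,.018)[:,:2]*1000).astype(np.float32));print("plank",r,cv2.boxPoints(r))
E
```

```text
samples [[18, 25, 52], [17, 36, 63], [13, 162, 142], [19, 38, 54], [22, 63, 178], [10, 179, 117], [19, 72, 176], [19, 72, 180]]
(354, 265) [ 0.5381 -0.0633  0.1037]
(230, 296) [0.4926 0.1362 0.1059]
(278, 232) [0.5944 0.059  0.1016]
(405, 199) [ 0.6457 -0.1514  0.1039]
(220, 251) [0.5731 0.1659 0.0178]
(300, 290) [0.5006 0.0239 0.0164]
(300, 203) [0.6524 0.0215 0.0484]
(137, 314) [0.4664 0.294  0.0672]
lid [227.9 296.5] [491.8 140.   59.4  60. ]
lid [355.8 264.2] [539.6 -66.4  59.6  60.2]
lid [276.4 230.8] [597.   61.5  59.8  60.2]
lid [407.5 198.8] [ 647.6 -156.9   59.4   61.1]
cork [219.9 249.8] [574.2 165.3  70.4  71.9]
cork [338.9 221.2] [623.6 -49.   70.5  72.5]
plank ((539.1441650390625, -12.110733032226562), (221.5338592529297, 468.35919189453125), 13.070569038391113) [[ 378.287    190.95175]
 [ 484.2069  -265.27332]
 [ 700.00134 -215.17322]
 [ 594.0814   241.05185]]
```

```bash
python3 - <<'E'
from h import *
f=np.load("side0.npz");im=f["im"];d=f["d"];hsv=cv2.cvtColor(im,cv2.COLOR_RGB2HSV)
c=manip.calibration("side");T=c["world_to_cam"];K=c["mtx"]
v,u=np.mgrid[:480,:640];C=np.stack([(u-K[0,2])/K[0,0]*d,(v-K[1,2])/K[1,1]*d,d],-1);W=(C-T[:3,3])@T[:3,:3]
for p in[(253,198),(302,212),(287,251),(350,274),(322,270),(283,215)]: print(p,hsv[p[1],p[0]],W[p[1],p[0]].round(3))
reg=np.zeros(d.shape,bool);reg[170:360,205:390]=1
lid=reg&(hsv[...,2]<110)&(hsv[...,1]<130)&(W[...,2]>.098)
for b in blobs(lid,100,5000): print("lid",b.mean(0).round(1),np.round(circ("side",b,.103),1))
cork=reg&(hsv[...,0]<22)&(hsv[...,1]>90)&(W[...,2]<.03)&(W[...,2]>.01)
for b in blobs(cork,100,5000): print("cork",b.mean(0).round(1),np.round(circ("side",b,.019),1))
g=cv2.resize(im[170:360,205:390],None,fx=3,fy=3);cv2.imwrite("pics/z.png",g[:,:,::-1])
f=np.load("top0.npz");cv2.imwrite("pics/zt.png",cv2.resize(f["im"][160:370,165:465],None,fx=2.6,fy=2.6)[:,:,::-1])
E
```

```text
(253, 198) [21 29 88] [0.495 0.139 0.105]
(302, 212) [25 32 87] [0.597 0.059 0.106]
(287, 251) [18 34 90] [ 0.542 -0.064  0.105]
(350, 274) [16 31 90] [ 0.649 -0.155  0.105]
(322, 270) [ 16 161 236] [ 0.62  -0.048  0.02 ]
(283, 215) [ 16 162 234] [0.568 0.17  0.02 ]
lid [349.9 277. ] [ 647.9 -159.5   58.9   64.6]
lid [286.5 253.9] [540.1 -69.4  58.1  65.2]
lid [302.2 213.5] [597.1  58.6  58.5  65. ]
lid [251.5 199.3] [491.  137.3  60.2  65.2]
cork [321.4 258. ] [623.6 -14.6  68.4 142.8]
cork [281.4 215.3] [563.2 170.6  45.   74. ]
```

View pics/zt.png

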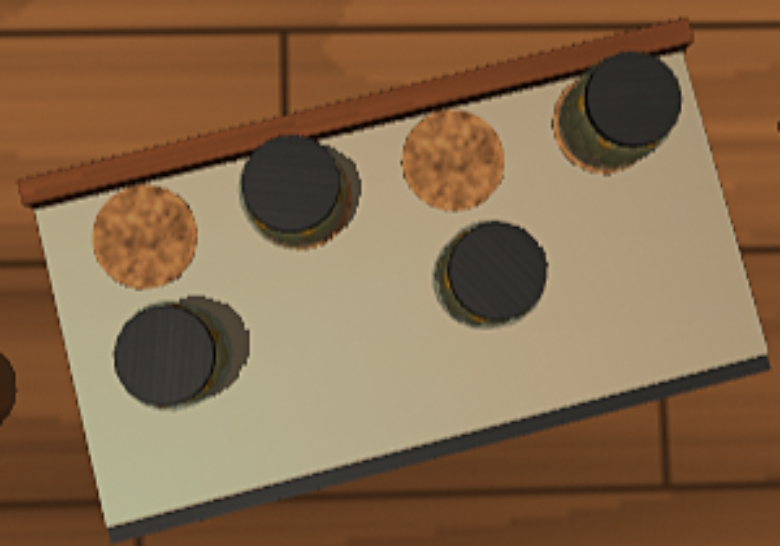

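```bash
cat >> h.py <<'E'
th=np.radians(13.03);ex=np.array([np.cos(th),np.sin(th)]);ey=np.array([-ex[1],ex[0]])
DL=np.array([574.2,165.3]);DR=np.array([623.6,-49.0])
def goto(xy,z):
    from scipy.spatial.transform import Rotation as Ro
    o=manip.get_obs();R=Ro.from_quat(o["ee_rot"]).as_matrix();p=np.array(o["position"])*1000
    d=R.T@(np.r_[xy,z]-p)
    a=np.arctan2(R[1,1],R[0,1]);tw=-((th+np.pi/2-a+np.pi)%(2*np.pi)-np.pi)
    print("clk",o["clock"],"pos",p.round(1),"F",np.round(o["ft_force"],1),"tilt",R[:,2].round(4),"\n delta mm",d.round(1),"twist",round(tw,4))
E
python3 - <<'E'
from h import *
J1=np.array([491.4,138.7]);goto(J1-65*ex,200)
E
```

```text
clk 0.1 pos [184.5 596.8 247.6] F [ 0.2  0.2 -0.3] tilt [-3.0e-04 -1.2e-03 -1.0e+00] 
 delta mm [-372.3 -379.7   48.1] twist -0.5272
```

jog_arm:
  steps: [0.046,-0.02,-0.02,0,-0.05,0.046,-0.05,-0.05,0,-0.15,0.046,-0.08,-0.08,0,-0.25,0.046,-0.11,-0.11,0,-0.35,0.046,-0.14,-0.14,0,-0.45,0.046,-0.17,-0.175,0,-0.527,0.046,-0.2,-0.205,0,-0.527,0.046,-0.23,-0.235,0,-0.527,0.046,-0.25,-0.255,0,-0.527,0.046,-0.26,-0.265,0,-0.527]
  grip_force: 40

```text
clock: 1.1
position: [0.3558, 0.2647, 0.2482]
ee_rot: [-0.112, 0.994, -0.0, -0.0]
ft_force: [0.2, 0.7, -0.3]
grip_width: 0.541
```

```bash
python3 - <<'E'
from h import *
J1=np.array([491.4,138.7]);goto(J1-65*ex,150)
E
```

```text
clk 1.1 pos [355.8 264.7 248.2] F [ 0.2  0.7 -0.3] tilt [-0.e+00 -1.e-04 -1.e+00] 
 delta mm [ -39.3 -153.2   98.2] twist -0.0035
```

jog_arm:
  steps: [0.046,-0.008,-0.03,0.02,-0.001,0.046,-0.016,-0.062,0.04,-0.003,0.046,-0.025,-0.095,0.06,-0.0035,0.046,-0.033,-0.125,0.08,-0.0035,0.046,-0.0385,-0.145,0.095,-0.0035,0.046,-0.0393,-0.1532,0.105,-0.0035,0.046,-0.0393,-0.1532,0.12,-0.0035,0.046,-0.0393,-0.1532,0.135,-0.0035,0.046,-0.0393,-0.1532,0.142,-0.0035,0.046,-0.0393,-0.1532,0.142,-0.0035]

```text
clock: 2.1
position: [0.4268, 0.1275, 0.1057]
ee_rot: [-0.116, 0.993, -0.0, -0.001]
ft_force: [0.2, -0.5, 0.3]
grip_width: 0.537
```

```bash
python3 - <<'E'
from h import *
J1=np.array([491.4,138.7]);goto(J1-65*ex,62)
for n in("top","side"):
    im,d=manip.camera(n);cv2.imwrite(f"pics/{n}1.png",im[:,:,::-1])
    q=im[160:390,160:460] if n=="top" else im[120:320,180:400]
    cv2.imwrite(f"pics/{n}1z.png",cv2.resize(q,None,fx=2.6,fy=2.6)[:,:,::-1])
E
```

```text
clk 2.1 pos [426.8 127.5 105.7] F [ 0.2 -0.5  0.3] tilt [-1.4e-03 -6.0e-04 -1.0e+00] 
 delta mm [-0.5 -3.6 43.7] twist 0.0047
```

View pics/top1z.png

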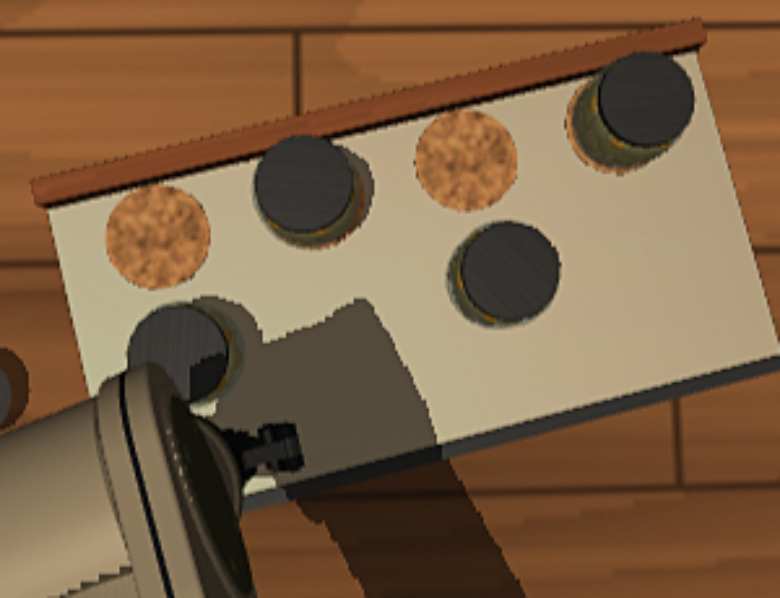

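View pics/side1z.png

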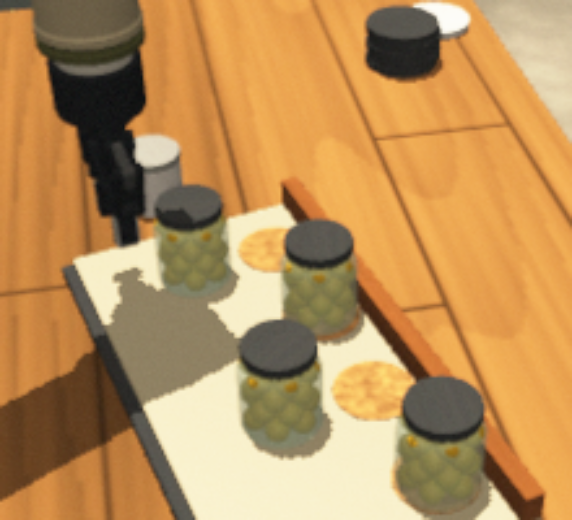

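jog_arm:
  steps: [0.046,0,0,0.015,0,0.046,0,0,0.03,0,0.046,0,0,0.04,0,0.046,0,0,0.044,0,0.046,0,0,0.044,0,0.046,0,0,0.044,0,0.046,0,0,0.044,0,0.046,0,0,0.044,0,0.046,0,0,0.044,0,0.046,0,0,0.044,0]

```text
clock: 3.2
position: [0.4276, 0.1268, 0.0624]
ee_rot: [-0.115, 0.993, 0.0, 0.0]
ft_force: [0.6, -0.4, -0.2]
grip_width: 0.545
```

```bash
python3 - <<'E'
from h import *
J1=np.array([491.4,138.7]);goto(J1-65*ex,62)
print("gap along, lateral of final target", (DL+ex-(J1))@ex,(DL+ex-J1)@ey)
E
```

```text
clk 3.2 pos [427.6 126.8  62.4] F [ 0.6 -0.4 -0.2] tilt [ 2.e-04  2.e-04 -1.e+00] 
 delta mm [ 0.1 -2.8  0.4] twist 0.0033
gap along, lateral of final target 87.66534576769239 7.246919550149935
```

jog_arm:
  steps: [0.046,-0.004,-0.0015,0,0.0033,0.046,-0.01,-0.0028,0,0.0033,0.046,-0.016,-0.0028,0,0.0033,0.046,-0.02,-0.0028,0,0.0033,0.046,-0.023,-0.0028,0,0.0033,0.046,-0.026,-0.0028,0,0.0033,0.046,-0.029,-0.0028,0,0.0033,0.046,-0.032,-0.0028,0,0.0033,0.046,-0.035,-0.0028,0,0.0033,0.046,-0.038,-0.0028,0,0.0033]

```text
clock: 4.2
position: [0.4652, 0.1327, 0.0622]
ee_rot: [-0.113, 0.994, -0.0, -0.0]
ft_force: [-2.0, -0.5, 0.1]
grip_width: 0.539
```

```bash
python3 - <<'E'
from h import *
goto(DL+ex-37.4*ex,62)
for n in("top","side"):
    im,d=manip.camera(n)
    q=im[160:390,160:460] if n=="top" else im[120:320,180:400]
    cv2.imwrite(f"pics/{n}2z.png",cv2.resize(q,None,fx=2.6,fy=2.6)[:,:,::-1])
E
```

```text
clk 4.2 pos [465.2 132.7  62.2] F [-2.  -0.5  0.1] tilt [-4.e-04 -1.e-04 -1.e+00] 
 delta mm [-77.2   7.2   0.2] twist -0.0
```

View pics/side2z.png

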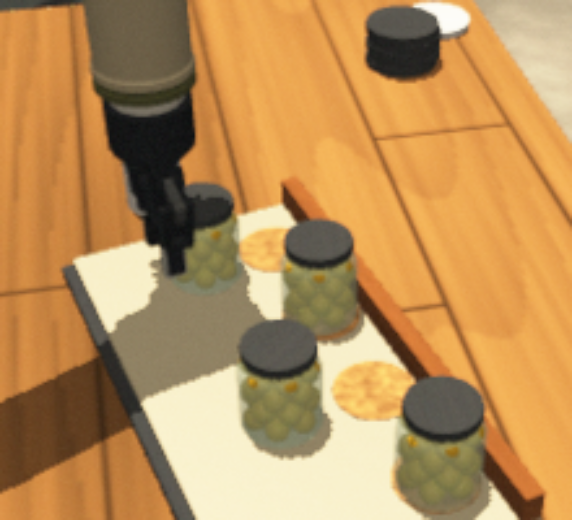

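View pics/top2z.png

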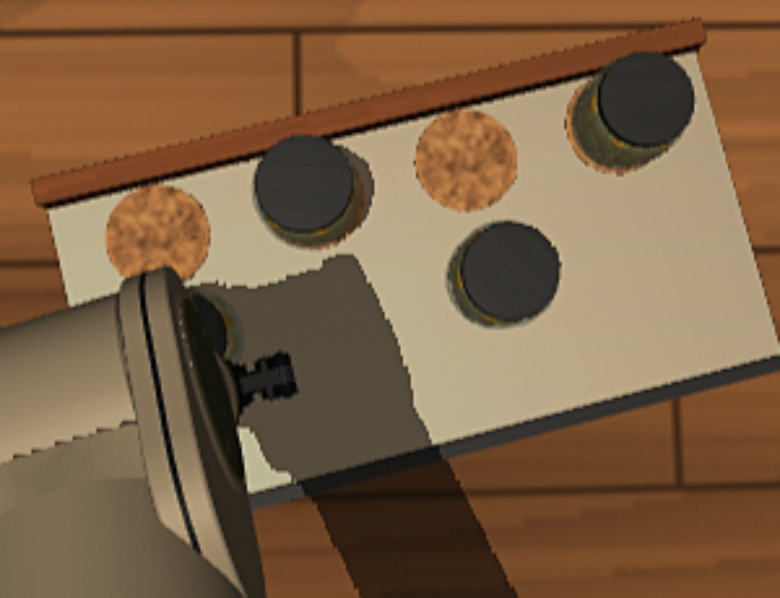

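jog_arm:
  steps: [0.046,-0.004,0.0005,0,0,0.046,-0.008,0.0012,0,0,0.046,-0.012,0.002,0,0,0.046,-0.016,0.003,0,0,0.046,-0.02,0.004,0,0,0.046,-0.024,0.005,0,0,0.046,-0.028,0.006,0,0,0.046,-0.032,0.0068,0,0,0.046,-0.036,0.0072,0,0,0.046,-0.04,0.0072,0,0]

```text
clock: 5.3
position: [0.5028, 0.149, 0.0623]
ee_rot: [-0.114, 0.994, 0.0, 0.0]
ft_force: [-1.8, -1.2, -0.5]
grip_width: 0.539
```

```bash
python3 - <<'E'
from h import *
goto(DL+ex-37.4*ex,62)
E
```

```text
clk 5.3 pos [502.8 149.   62.3] F [-1.8 -1.2 -0.5] tilt [ 0.e+00  2.e-04 -1.e+00] 
 delta mm [-36.9  -0.2   0.3] twist 0.0002
```

Advance to about 6 mm short of the batten.

jog_arm:
  steps: [0.046,-0.004,0,0,0,0.046,-0.008,0,0,0,0.046,-0.012,0,0,0,0.046,-0.016,0,0,0,0.046,-0.02,0,0,0,0.046,-0.023,0,0,0,0.046,-0.026,0,0,0,0.046,-0.028,0,0,0,0.046,-0.029,0,0,0,0.046,-0.03,0,0,0]

```text
clock: 6.3
position: [0.5317, 0.1555, 0.0623]
ee_rot: [-0.113, 0.994, 0.0, -0.0]
ft_force: [-2.0, -0.0, 0.8]
grip_width: 0.537
```

```bash
python3 - <<'E'
from h import *
goto(DL+ex-37.4*ex,62)
for n in("top","side"):
    im,d=manip.camera(n);np.savez(f"{n}3.npz",im=im,d=d)
    q=im[160:390,160:460] if n=="top" else im[120:320,180:400]
    cv2.imwrite(f"pics/{n}3z.png",cv2.resize(q,None,fx=2.6,fy=2.6)[:,:,::-1])
E
```

```text
clk 6.3 pos [531.7 155.5  62.3] F [-2.  -0.   0.8] tilt [-1.e-04  0.e+00 -1.e+00] 
 delta mm [-7.2 -0.1  0.3] twist -0.0
```

View pics/side3z.png

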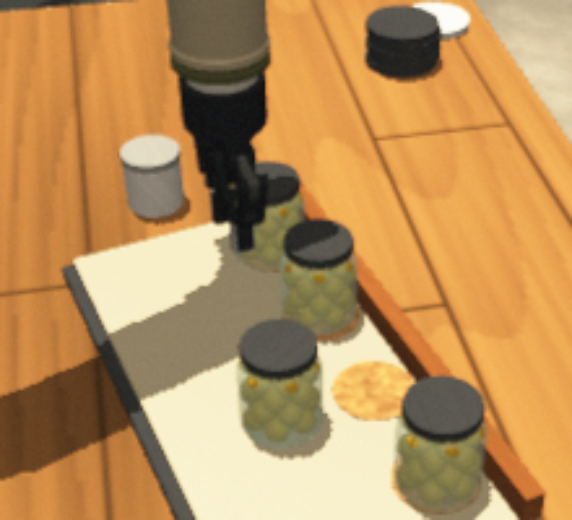

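View pics/top3z.png

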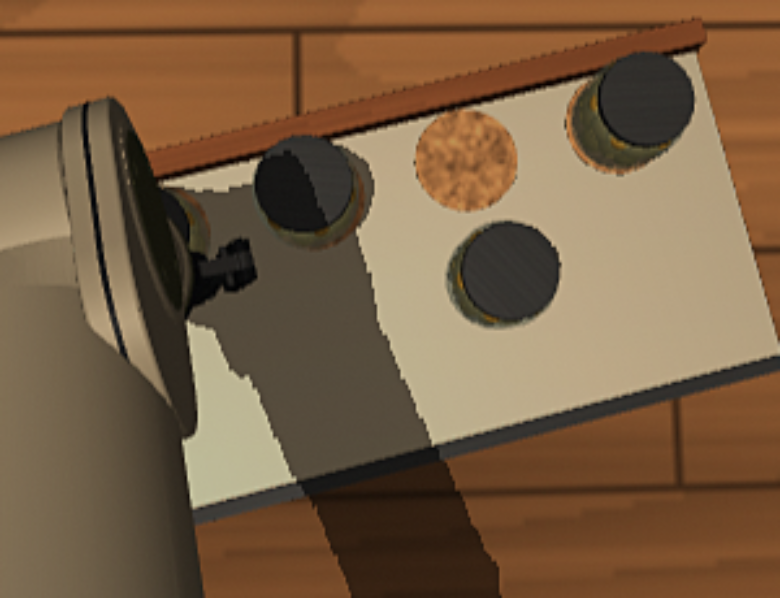

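jog_arm:
  steps: [0.046,-0.001,0,0,0,0.046,-0.002,0,0,0,0.046,-0.0025,0,0,0,0.046,-0.003,0,0,0,0.046,-0.0035,0,0,0,0.046,-0.004,0,0,0,0.046,-0.0045,0,0,0,0.046,-0.005,0,0,0,0.046,-0.005,0,0,0,0.046,-0.005,0,0,0]

```text
clock: 7.4
position: [0.5367, 0.1567, 0.0623]
ee_rot: [-0.113, 0.994, 0.0, 0.0]
ft_force: [-1.2, -0.2, -0.1]
grip_width: 0.536
```

```bash
python3 - <<'E'
from h import *
goto(DL+ex-37.4*ex,62)
E
```

```text
clk 7.4 pos [536.7 156.7  62.3] F [-1.2 -0.2 -0.1] tilt [ 2.e-04  1.e-04 -1.e+00] 
 delta mm [-2.1 -0.1  0.3] twist 0.0
```

jog_arm:
  steps: [0.046,-0.0005,0,0,0,0.046,-0.001,0,0,0,0.046,-0.001,0,0,0,0.046,-0.0015,0,0,0,0.046,-0.0015,0,0,0,0.046,-0.002,0,0,0,0.046,-0.002,0,0,0,0.046,-0.0025,0,0,0,0.046,-0.0025,0,0,0,0.046,-0.0025,0,0,0]

```text
clock: 8.4
position: [0.538, 0.157, 0.0621]
ee_rot: [-0.113, 0.994, -0.0, -0.001]
ft_force: [-8.6, -1.4, 5.0]
grip_width: 0.538
```

```bash
python3 - <<'E'
from h import *
goto(DL+ex-37.4*ex,62)
E
```

```text
clk 8.4 pos [538.  157.   62.1] F [-8.6 -1.4  5. ] tilt [-2.4e-03 -4.0e-04 -1.0e+00] 
 delta mm [-0.8 -0.1  0.1] twist -0.0
```

jog_arm:
  steps: [0.046,0.003,0,0,0,0.046,0.01,0,0,0,0.046,0.02,0,0,0,0.046,0.032,0,0,0,0.046,0.044,0,-0.01,0,0.046,0.05,-0.005,-0.03,0,0.046,0.05,-0.02,-0.055,0,0.046,0.05,-0.05,-0.08,0,0.046,0.05,-0.08,-0.09,0,0.046,0.05,-0.1,-0.09,0]

```text
clock: 9.4
position: [0.5137, 0.0465, 0.1543]
ee_rot: [-0.113, 0.994, 0.0, 0.002]
ft_force: [0.8, 0.6, -0.4]
grip_width: 0.54
```

```bash
python3 - <<'E'
from h import *
goto(np.array([540,-68.])-65*ex,150)
E
```

```text
clk 9.4 pos [513.7  46.5 154.3] F [ 0.8  0.6 -0.4] tilt [ 0.0039  0.0011 -1.    ] 
 delta mm [  65.1 -117.6    4. ] twist -0.0016
```

jog_arm:
  steps: [0.046,0.012,-0.022,0,0,0.046,0.027,-0.05,0,0,0.046,0.042,-0.075,0,0,0.046,0.055,-0.098,0,0,0.046,0.062,-0.11,0,0,0.046,0.065,-0.114,0,0,0.046,0.065,-0.114,0,0,0.046,0.065,-0.114,0,0,0.046,0.065,-0.114,0,0,0.046,0.065,-0.114,0,0]

```text
clock: 10.4
position: [0.4755, -0.0764, 0.1522]
ee_rot: [-0.114, 0.993, 0.0, -0.0]
ft_force: [0.2, 0.2, -0.3]
grip_width: 0.531
```

```bash
python3 - <<'E'
from h import *
goto(np.array([540,-68.])-65*ex,62)
for n in("top","side"):
    im,d=manip.camera(n);np.savez(f"{n}4.npz",im=im,d=d)
    q=im[160:390,160:460] if n=="top" else im[120:320,180:400]
    cv2.imwrite(f"pics/{n}4z.png",cv2.resize(q,None,fx=2.6,fy=2.6)[:,:,::-1])
    hsv=cv2.cvtColor(im,cv2.COLOR_RGB2HSV)
    reg=np.zeros(d.shape,bool)
    if n=="top": reg[150:380,180:480]=1;lid=reg&(hsv[...,2]<75)&(hsv[...,1]<110)
    else: reg[170:360,205:390]=1;lid=reg&(hsv[...,2]<110)&(hsv[...,1]<130)
    c=manip.calibration(n);T=c["world_to_cam"];K=c["mtx"]
    v,u=np.mgrid[:480,:640];C=np.stack([(u-K[0,2])/K[0,0]*d,(v-K[1,2])/K[1,1]*d,d],-1);W=(C-T[:3,3])@T[:3,:3]
    lid&=(W[...,2]>(.09 if n=="top" else .098))&(W[...,2]<.115)
    for b in blobs(lid,300,5000):
        r=np.array(circ(n,b,.103));q=r[:2]-DL
        print(n,"lid",b.mean(0).round(1),r.round(1),"board rel DL",(q@ex).round(1),(q@ey).round(1))
E
```

```text
clk 10.4 pos [475.5 -76.4 152.2] F [ 0.2  0.2 -0.3] tilt [-1.e-04  0.e+00 -1.e+00] 
 delta mm [ 0.2 -6.4 90.2] twist 0.0013
top lid [354.8 264.4] [540.7 -63.5  52.1  62.3] board rel DL -84.2 -215.4
top lid [212.2 245.7] [573.9 165.   59.1  60.8] board rel DL -0.3 -0.2
top lid [276.4 230.7] [597.   61.4  59.8  60.3] board rel DL -1.2 -106.3
top lid [407.6 198.6] [ 647.6 -156.9   59.3   61.1] board rel DL -1.2 -330.4
side lid [349.9 276.9] [ 648.  -159.6   58.9   64.1] board rel DL -1.4 -333.2
side lid [286.8 253.9] [540.  -69.4  57.6  65.2] board rel DL -86.2 -221.0
side lid [301.6 213.4] [596.4  58.9  59.8  64.8] board rel DL -2.3 -108.7
```

View pics/top4z.png

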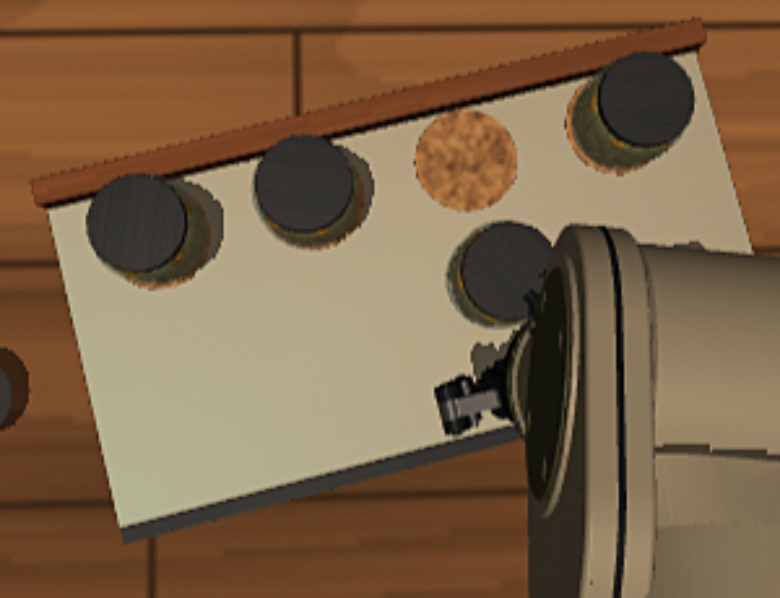

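View pics/side4z.png

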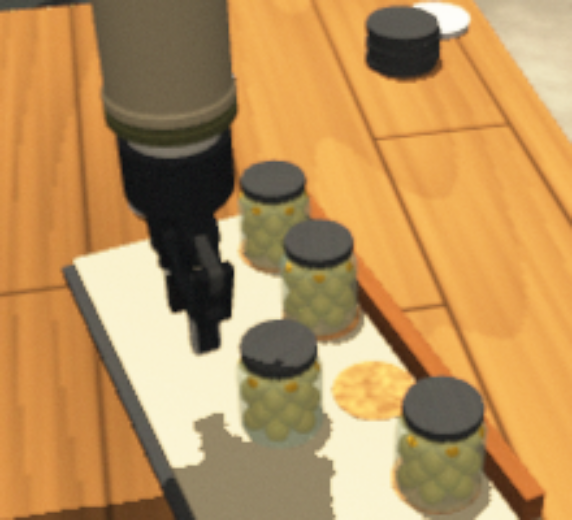

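jog_arm:
  steps: [0.046,0,-0.003,0.01,0.001,0.046,0,-0.006,0.03,0.001,0.046,0,-0.0064,0.05,0.001,0.046,0,-0.0064,0.07,0.001,0.046,0,-0.0064,0.084,0.001,0.046,0,-0.0064,0.09,0.001,0.046,0,-0.0064,0.09,0.001,0.046,0,-0.0064,0.09,0.001,0.046,0,-0.0064,0.09,0.001,0.046,0,-0.0064,0.09,0.001]

```text
clock: 11.5
position: [0.4771, -0.0834, 0.0629]
ee_rot: [-0.113, 0.994, 0.0, 0.001]
ft_force: [-0.0, 0.2, 0.5]
grip_width: 0.537
```

```bash
python3 - <<'E'
from h import *
goto(DR+ex-37.4*ex,62)
E
```

```text
clk 11.5 pos [477.1 -83.4  62.9] F [-0.   0.2  0.5] tilt [ 1.1e-03  3.0e-04 -1.0e+00] 
 delta mm [-114.1    0.6    1. ] twist -0.0009
```

Lateral error to the target line is 0.6 mm, so I can push straight.

jog_arm:
  steps: [0.046,-0.005,0.0006,0,0,0.046,-0.012,0.0006,0,0,0.046,-0.018,0.0006,0,0,0.046,-0.022,0.0006,0,0,0.046,-0.025,0.0006,0,0,0.046,-0.028,0.0006,0,0,0.046,-0.032,0.0006,0,0,0.046,-0.036,0.0006,0,0,0.046,-0.04,0.0006,0,0,0.046,-0.044,0.0006,0,0]

```text
clock: 12.5
position: [0.5196, -0.0729, 0.0622]
ee_rot: [-0.113, 0.994, 0.0, -0.0]
ft_force: [-2.4, -0.6, -0.1]
grip_width: 0.54
```

jog_arm:
  steps: [0.046,-0.004,0,0,0,0.046,-0.008,0,0,0,0.046,-0.012,0,0,0,0.046,-0.016,0,0,0,0.046,-0.02,0,0,0,0.046,-0.024,0,0,0,0.046,-0.028,0,0,0,0.046,-0.032,0,0,0,0.046,-0.036,0,0,0,0.046,-0.04,0,0,0]

```text
clock: 13.5
position: [0.5587, -0.0639, 0.0623]
ee_rot: [-0.113, 0.994, 0.0, 0.0]
ft_force: [-2.2, -0.8, -0.3]
grip_width: 0.543
```

```bash
python3 - <<'E'
from h import *
goto(DR+ex-37.4*ex,62)
im,d=manip.camera("side");cv2.imwrite(f"pics/side5z.png",cv2.resize(im[120:320,180:400],None,fx=2.6,fy=2.6)[:,:,::-1])
E
```

```text
clk 13.5 pos [558.7 -63.9  62.3] F [-2.2 -0.8 -0.3] tilt [ 0.e+00  1.e-04 -1.e+00] 
 delta mm [-30.2  -0.1   0.3] twist -0.001
```

View pics/side5z.png

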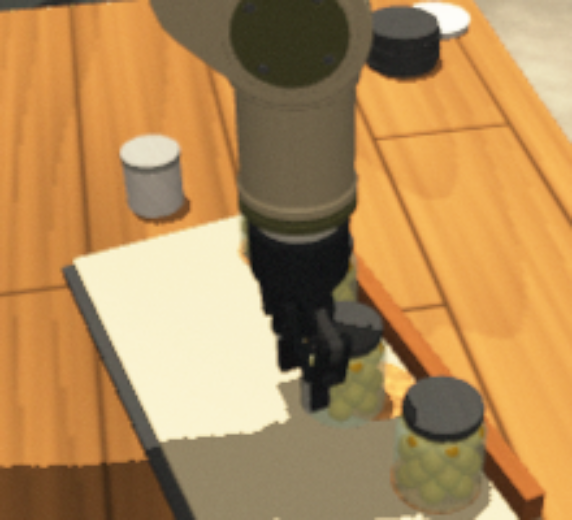

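The jar sits upright in the finger cradle and is sliding towards its disc. I'll push most of the remaining 30 mm, then finish slowly.

jog_arm:
  steps: [0.046,-0.004,0,0,0,0.046,-0.008,0,0,0,0.046,-0.012,0,0,0,0.046,-0.016,0,0,0,0.046,-0.019,0,0,0,0.046,-0.022,0,0,0,0.046,-0.024,0,0,0,0.046,-0.025,0,0,0,0.046,-0.026,0,0,0,0.046,-0.0265,0,0,0]

```text
clock: 14.55
position: [0.5842, -0.058, 0.0623]
ee_rot: [-0.113, 0.994, 0.0, -0.0]
ft_force: [-2.3, -1.4, 1.1]
grip_width: 0.539
```

jog_arm:
  steps: [0.046,-0.0005,0,0,0,0.046,-0.001,0,0,0,0.046,-0.0015,0,0,0,0.046,-0.002,0,0,0,0.046,-0.0025,0,0,0,0.046,-0.003,0,0,0,0.046,-0.003,0,0,0,0.046,-0.0035,0,0,0,0.046,-0.0035,0,0,0,0.046,-0.0035,0,0,0]

```text
clock: 15.55
position: [0.5875, -0.0573, 0.0623]
ee_rot: [-0.113, 0.994, 0.0, -0.0]
ft_force: [-2.9, -0.7, 0.6]
grip_width: 0.536
```

```bash
python3 - <<'E'
from h import *
goto(DR+ex-37.4*ex,62)
E
```

```text
clk 15.55 pos [587.5 -57.3  62.3] F [-2.9 -0.7  0.6] tilt [-2.e-04  1.e-04 -1.e+00] 
 delta mm [-0.6 -0.1  0.3] twist -0.0011
```

jog_arm:
  steps: [0.046,-0.0003,0,0,0,0.046,-0.0006,0,0,0,0.046,-0.0009,0,0,0,0.046,-0.0012,0,0,0,0.046,-0.0015,0,0,0,0.046,-0.0015,0,0,0,0.046,-0.0015,0,0,0,0.046,-0.0015,0,0,0,0.046,-0.0015,0,0,0,0.046,-0.0015,0,0,0]

```text
clock: 16.55
position: [0.5878, -0.0573, 0.0621]
ee_rot: [-0.113, 0.994, 0.0, -0.001]
ft_force: [-9.1, -0.9, 5.6]
grip_width: 0.539
```

```bash
python3 - <<'E'
from h import *
goto(DR+ex-37.4*ex,62)
E
```

```text
clk 16.55 pos [587.8 -57.3  62.1] F [-9.1 -0.9  5.6] tilt [-2.8e-03  1.0e-04 -1.0e+00] 
 delta mm [-0.3 -0.   0.1] twist -0.0014
```

Force rose to 9 N with the tool stalled, so the jar is against the batten. Next I retreat straight back, then up and clear to look.

jog_arm:
  steps: [0.046,0.003,0,0,0,0.046,0.01,0,0,0,0.046,0.02,0,0,0,0.046,0.034,0,0,0,0.046,0.05,0,-0.01,0,0.046,0.07,0,-0.03,0,0.046,0.09,0,-0.06,0,0.046,0.11,0,-0.09,0,0.046,0.13,0,-0.12,0,0.046,0.14,0,-0.13,0]

```text
clock: 17.55
position: [0.4521, -0.0892, 0.1949]
ee_rot: [-0.112, 0.994, 0.0, 0.002]
ft_force: [-0.3, 0.2, 0.6]
grip_width: 0.538
```

jog_arm:
  steps: [0.046,0,-0.03,-0.02,0,0.046,0,-0.07,-0.04,0,0.046,0,-0.11,-0.05,0,0.046,0,-0.15,-0.05,0,0.046,0,-0.19,-0.05,0,0.046,0,-0.22,-0.05,0,0.046,0,-0.24,-0.05,0,0.046,0,-0.25,-0.05,0,0.046,0,-0.25,-0.05,0,0.046,0,-0.25,-0.05,0]

```text
clock: 18.55
position: [0.5087, -0.331, 0.2422]
ee_rot: [-0.113, 0.994, 0.0, 0.0]
ft_force: [1.3, 0.7, 0.3]
grip_width: 0.533
```

```bash
python3 - <<'E'
from h import *
print(manip.get_obs()["clock"],manip.get_obs()["position"])
for n in("top","side"):
    im,d=manip.camera(n);np.savez(f"{n}6.npz",im=im,d=d)
    q=im[160:390,100:530] if n=="top" else im[120:420,180:400]
    cv2.imwrite(f"pics/{n}6z.png",cv2.resize(q,None,fx=1.8,fy=1.8)[:,:,::-1])
    hsv=cv2.cvtColor(im,cv2.COLOR_RGB2HSV)
    reg=np.zeros(d.shape,bool)
    if n=="top": reg[150:380,180:480]=1;lid=reg&(hsv[...,2]<75)&(hsv[...,1]<110)
    else: reg[170:360,205:390]=1;lid=reg&(hsv[...,2]<110)&(hsv[...,1]<130)
    c=manip.calibration(n);T=c["world_to_cam"];K=c["mtx"]
    v,u=np.mgrid[:480,:640];C=np.stack([(u-K[0,2])/K[0,0]*d,(v-K[1,2])/K[1,1]*d,d],-1);W=(C-T[:3,3])@T[:3,:3]
    lid&=(W[...,2]>(.09 if n=="top" else .098))&(W[...,2]<.115)
    for b in blobs(lid,300,5000):
        r=np.array(circ(n,b,.103));q=r[:2]-DL
        print(n,"lid",b.mean(0).round(1),r.round(1),"board rel DL",(q@ex).round(1),(q@ey).round(1))
E
```

```text
18.55 [ 0.50872262 -0.33103389  0.24219324]
top lid [212.6 245.7] [574.  165.1  59.1  60.4] board rel DL -0.2 -0.1
top lid [276.3 230.7] [597.   61.5  59.7  60.3] board rel DL -1.2 -106.3
top lid [343.  213.7] [623.2 -48.1  59.8  60.4] board rel DL -0.4 -219.0
top lid [407.5 198.4] [ 647.5 -156.9   59.2   61.4] board rel DL -1.2 -330.4
side lid [349.7 276.7] [ 647.6 -159.3   59.9   63.7] board rel DL -1.6 -332.8
```

View pics/top6z.png

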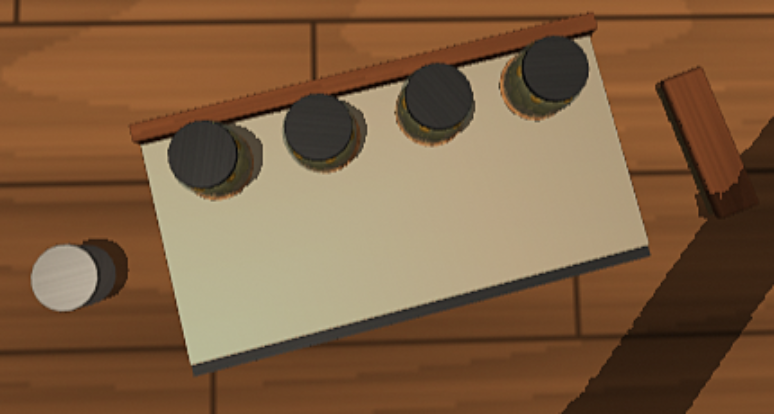

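View pics/side6z.png

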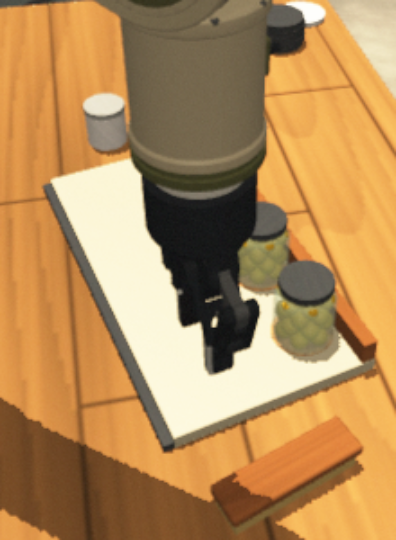

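```bash
python3 -c "
from workcell import manip
print(manip.hand_in(), manip.get_obs()['clock'])"
```

```text
the job is handed in; nothing more can be done
the job is handed in; nothing more can be done
```

Both forward jars are back in the row, upright, against the batten and on their cork discs. I handed the job in at about 18.6 s. I pushed each one along the plank with two part-open fingers forming a cradle and never gripped or lifted either.

- **Batten contact:** I stopped each push when the tool stalled and the force rose from about 2 N to about 9 N.
- **Centring:** in the last top view, measured on the lids, the left jar is about 0.1 mm and the other about 1 mm sideways of its disc centre. Both are within 0.5 mm of the disc centre along the plank.
- **In line:** both stand about 1 mm closer to the batten than the two jars that were already there.
- **Left alone:** the two standing jars' measured positions did not change. The tin and brush look undisturbed in the pictures; I did not measure them again.

**Disagreements:** in earlier views, the side camera placed lids 2 to 3 mm sideways of where the top camera did, so centring is good to about 2 mm. In the final side view the arm hid the two pushed jars, so their last check rests on the top view and the contact force.

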